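# Start the fire-pit blower from three cordless switch boxes

## Robot

A 7-joint arm with a two-finger parallel gripper is mounted at the origin on a cart in front of the work surface, level with it; the furniture and walls round the work are solid. World frame = base frame: x ahead of the robot, y to its left, z up, the work surface at z = 0. Lengths are in m, angles in rad, forces in N, time in s.
With the tool pointing down it reaches from about 0.4 to 0.85 m from the base axis. Payload 10.4 kg.
Tool frame: the origin (TCP) lies midway between the tips of the shut fingers; the grasp point (between the pads) lies 19 mm behind it (manip.grasp_offset is the distance from the TCP to the grasp point, in m); z points along the fingers, y is the line along which they close (so a half turn about z gives the same grasp; the last joint's range is limited). The gripper opens to 85 mm and grips with 20 to 120 N. Pads are 22 mm wide; open, the fingers measure 114 mm over their backs; the gripper's body (76 mm by 85 mm) begins 54 mm behind the grasp point. The pads swing forward as they close: fully open they stand 13 mm farther back than shut.
Start: joints at [1.315, 0.332, -0.065, 1.46, 0.022, 1.35, -0.088], TCP at [0.144, -0.608, 0.231] pointing down, gripper open.
Joint ranges: [-2.6, 2.6], [-0.5, 2.12], [-1.47, 1.34], [0.16, 2.42], [-1.27, 4.41], [0.06, 2.06], [-2.6, 2.6]. Speed limits (rad/s): [2.22, 2.22, 2.79, 2.79, 3.14, 3.14, 3.14].

## Interface

Orientations are given as a unit quaternion [x, y, z, w].
In Python, from workcell import manip gives the robot as it stands.
- The arm moves only by the tool hand_motion, called after "Emit:" as name(argument=value, ...) on one line, values as JSON. Schema: {"type":"object","properties":{"increments":{"type":"array","items":{"type":"number"},"minItems":7,"maxItems":140},"clamp_n":{"type":"number"},"only":{"type":"string"},"quiet":{"type":"boolean"},"lines":{"type":"string"}},"required":["increments"],"additionalProperties":false}. increments is one flat list of numbers that holds 1 to 20 rows one after another, with no inner brackets; each row has 7 numbers: a rotation vector rx, ry, rz in rad, then dx, dy, dz in units of 100 mm, then the opening from 0.0 (shut) to 1.0 (fully open); each row is the pose to reach, as a shift and turn from the pose commanded when the call began, along the tool's axes at that moment; what a row does not reach only later rows make up. A row lasts 1/8 s, in which the tool goes at most 0.0625 m and 0.188 rad, less where a joint would pass 70% of its speed; a pose out of reach is approached as far as the arm can. The fingers move at their own pace and stop on an object; clamp_n is the grip in N (left out, the last holds). Time passes only in rows, so rows that do not move let the fingers close. The tool returns the time, the measured TCP pose, the force, the opening and the grip force at its end. only (a regular expression) keeps the lines of the reply that match it, lines (a string "A,B") keeps lines A to B, and quiet returns only ok. Input that does not fit is refused with a message, and nothing moves.
- manip.get_obs(): the state, without advancing time (a new reading comes with each control period).
- manip.camera(name): name is "side" or "top" or "wrist"; returns the picture (480x640x3 uint8, blue, green, red); there is no depth.
- manip.calibration(name): a dict with "fx", "fy", "cx", "cy" (pixels), "world_from_camera" (4x4, takes a point from camera to world coordinates); the wrist camera has in their place "tool_from_camera" (4x4, takes a point from camera to tool coordinates, whose origin is the TCP and whose axes are the flange's). Camera axes: x right, y up, looking along -z (the intrinsics and any distortion apply to the point x, -y, -z); pixel columns grow to the right and rows downward; lengths in m; the calibration is good to about 2 mm. A picture is of the moment at which its call begins: read the wrist's pose just before it. calibration takes no time and is no camera call.
- manip.hand_in(): hands the job in; it is judged then, once.
The state is a dict: "clock": time; "joint_pos": joint angles; "joint_velocities": joint speeds; "tau": joint torques, N m; "position": TCP position; "ee_rot": TCP orientation; "ft_force": force on the tool from outside, world axes, zero at the start; "torque": the same for the moment, N m; "grip_width": opening from 0.0 (shut) to 1.0 (fully open); "grasp_force": force on a finger pad.
Only numpy, scipy, OpenCV 4.12 (cv2) and the standard library are available. Lean on these libraries where they do the work, as an engineer would, in place of code of your own. Each camera call takes 0.05 s, during which the arm holds its last target. There are 200 camera calls.

## Task

Start the fire pit from the three cordless switch boxes on the counter, using only your fingertips: press down the raised, ribbed end of the wide rocker (mains) as far as it goes, so that it stays on, then do the same with the narrow rocker (blower), and only then press the round ignition button fully down. Keep the button held down: the program finishes while the fingers still hold it there, with both rockers left on. Only press; do not pick up, tip or shove the boxes, and leave the other things on the counter where they stand.

Things in the scene. Friction and masses are not known exactly. Their poses are not given: they have to be found in the camera images.
- mains_box: Loose grey switch box, 110 x 70 mm (along its x, y; 28 mm high without its rocker), standing on the counter on rubber feet, about 0.6 kg. Origin: centre of its underside. Its z axis is up, its x runs along the wide rocker, towards the rocker end that is raised when off. Not to be lifted, tilted or shoved along.
- mains (a joint): White rocker on mains_box, 80 x 52 x 10 mm, pivoting at mid-length about the box's y. In rad: 0 = off (end at the box's +x raised, its tip 45 mm above the counter, other end 33), 0.32 = on (that end fully down, 33 mm). No spring or snap: a stiff pivot (3 N at the press point) keeps it where it is left; push until it stops. Starts at 0 to 0.04. Two rubber ribs cross the end raised when off.
- mains_press (a point): Point on the top face of the wide rocker, 30 mm from its pivot towards the end that must be pressed (the box's +x end); moves with the rocker: 44 mm above the counter when off, 34 mm when on.
- blower_box: Loose grey switch box, 110 x 50 mm (along its x, y; 28 mm high without its rocker), standing on the counter on rubber feet, about 0.6 kg. Origin: centre of its underside. Its z axis is up, its x runs along the narrow rocker, towards the rocker end that is raised when off. Not to be lifted, tilted or shoved along.
- blower (a joint): White rocker on blower_box, 80 x 22 x 10 mm, pivoting at mid-length about the box's y. In rad: 0 = off (end at the box's +x raised, its tip 45 mm above the counter, other end 33), 0.32 = on (that end fully down, 33 mm). No spring or snap: a stiff pivot (3 N at the press point) keeps it where it is left; push until it stops. Starts at 0 to 0.04. Two rubber ribs cross the end raised when off.
- blower_press (a point): Point on the top face of the narrow rocker, 30 mm from its pivot towards the end that must be pressed (the box's +x end); moves with the rocker: 44 mm above the counter when off, 34 mm when on.
- ignition_box: Loose grey switch box, 84 x 70 mm (along its x, y; 28 mm high without its button), standing on the counter on rubber feet, about 0.6 kg. Origin: centre of its underside. Its z axis is up, its x runs along its longer side. Not to be lifted, tilted or shoved along.
- ignition: The round white mushroom push button in the middle of the ignition_box, 40 mm across; origin on its axis, 16 mm below its top. It slides straight down 8 mm against a spring (2 N to start, 6 N at the bottom) and comes up when let go. Its top is 48 mm above the box's underside when up, 40 mm when fully down.
- ignition_top (a point): Centre of the top of the round button; moves with it: 48 mm above the counter when up, 40 mm when fully down.
- vial_0: Small dark bottle with a gold cap, 25 mm across, 78 mm high, standing among the boxes. Bystander, to be left alone; origin at the centre of its underside.
- vial_7: Another such small dark bottle, 25 mm across, 78 mm high, standing among the boxes. Bystander, to be left alone; origin at the centre of its underside.
- shaker_1: Glass shaker with a steel cap, 41 mm across, 87 mm high, at the back between the price stands. Bystander, to be left alone; origin at the centre of its underside.
- marker: Marker pen lying on the counter at the right, 135 x 17 x 16 mm, long along its y. Bystander, to be left alone; origin at the centre of its underside.
- steel_cup: Steel cup, 77 mm across, 101 mm high, at the back left. Bystander, to be left alone; origin at the centre of its underside.
- tissue_box: Box of paper napkins, 67 x 116 x 71 mm, at the back right. Bystander, to be left alone; origin at the centre of its underside.
- ash_scoop: Small sheet-metal scoop with a wooden handle, 199 x 64 x 24 mm, at the left. Bystander, to be left alone; origin at the centre of its underside.

How it is judged:
On the way, in this order (a step that is already met when the one before it is completed fails the run):
1. the wide rocker (mains) is on (value of joint mains above 0.25 rad), for 0.1 s.
2. then the narrow rocker (blower) is on too (value of joint each of mains, blower above 0.25 rad), for 0.1 s.
3. then the ignition button is held down by the fingers (all of step 2 and z of ignition_top in the frame of ignition_box below 0.0425 m and contact force between the fingers and ignition above 1 N), for 0.3 s.
At the end, for the whole second after the job is handed in: Both rockers on (joint above 0.25 of 0.32 rad), the ignition button pressed by more than 5.5 mm with the fingers pushing on it with more than 1 N, boxes within 35 mm and bystanders within 30 mm of where they stood (all of step 3 and distance of each of mains_box, blower_box, ignition_box from where it was at the start of the episode below 0.035 m and distance of each of vial_0, vial_7, shaker_1, marker, steel_cup, tissue_box, ash_scoop from where it was at the start of the episode below 0.03 m); the arm keeps its last pose, push and grip.
It fails at once if the blower rocker goes over while the mains is off (value of joint blower above 0.2 rad and value of joint mains below 0.16 rad).
It fails at once if the ignition button is pressed (by more than 3 mm) while the mains or the blower is off (z of ignition_top in the frame of ignition_box below 0.045 m and value of joint any of mains, blower below 0.16 rad).
It fails at once if a switch box is lifted by 12 mm, tipped by 0.2 rad or shoved by more than 35 mm (height (world z) of any of mains_box, blower_box, ignition_box above 0.012 m or angle between any of mains_box, blower_box, ignition_box's own z axis and vertical above 0.2 rad or distance of any of mains_box, blower_box, ignition_box from where it was at the start of the episode above 0.035 m).
It fails at once if a bystander is moved by more than 30 mm, or an upright one is tipped by more than 0.4 rad (distance of any of vial_0, vial_7, shaker_1, marker, steel_cup, tissue_box, ash_scoop from where it was at the start of the episode above 0.03 m or angle between any of vial_0, vial_7, shaker_1, steel_cup, tissue_box's own z axis and vertical above 0.4 rad).
It also fails if it takes over 42 s, if anything falls off the work surface, if the arm or the gripper's body presses on something with over 40 N, if the wrist force passes 120 N, or if a joint passes its speed limit or range.

## Working session

There is one attempt and no reset: what is moved stays moved. The work goes in short steps, Python scripts to look and compute and a tool call to move; the robot and the scene stay as the last step left them, time stands still between calls to the robot, and variables do not carry over. Pictures are saved under pics/ and viewed, at most 10 in all, crops included, and the job is handed in when it is done.

```bash
ls; mkdir -p pics; python3 - <<'E'
from workcell import manip
import cv2,numpy as np
o=manip.get_obs();print(o['position'],o['ee_rot'],o['clock'])
for n in('top','side','wrist'):
    cv2.imwrite(f'pics/{n}0.png',manip.camera(n));print(n,manip.calibration(n))
E
```

```text
pics
workcell.py
[ 0.14407798 -0.60776599  0.23048917] [ 9.93233599e-01  1.16131266e-01 -1.34048617e-04 -7.27751156e-04] 0.0
top {'fx': 490.1338254871586, 'fy': 490.1338254871586, 'cx': 328.49342612153634, 'cy': 239.86797285111942, 'world_from_camera': array([[-0.00767092,  0.99546133, -0.09485721,  0.39955418],
       [-0.99979339, -0.00942064, -0.01801182, -0.01520605],
       [-0.01882369,  0.09469945,  0.99532793,  1.46539655],
       [ 0.        ,  0.        ,  0.        ,  1.        ]])}
side {'fx': 516.4047409376961, 'fy': 516.4047409376961, 'cx': 312.9684423724743, 'cy': 232.90013784483455, 'world_from_camera': array([[ 0.99917511,  0.03512633, -0.02037755,  0.49190172],
       [-0.03381482,  0.44180507, -0.89647356, -1.04061484],
       [-0.02248692,  0.89642313,  0.44262842,  0.59111376],
       [ 0.        ,  0.        ,  0.        ,  1.        ]])}
wrist {'fx': 403.8554999453163, 'fy': 403.8554999453163, 'cx': 321.98560645538544, 'cy': 239.07844092861347, 'tool_from_camera': array([[-8.39170265e-05,  9.55540070e-01,  2.94861267e-01,
         7.62430213e-02],
       [ 9.99998521e-01,  5.86733903e-04, -1.61679714e-03,
         5.78117680e-04],
       [-1.71791955e-03,  2.94860695e-01, -9.55538706e-01,
        -1.42274586e-01],
       [ 0.00000000e+00,  0.00000000e+00,  0.00000000e+00,
         1.00000000e+00]])}
```

View pics/top0.png

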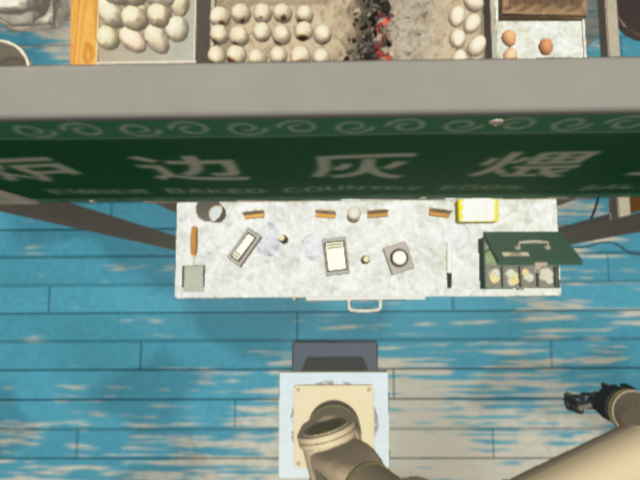

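View pics/side0.png

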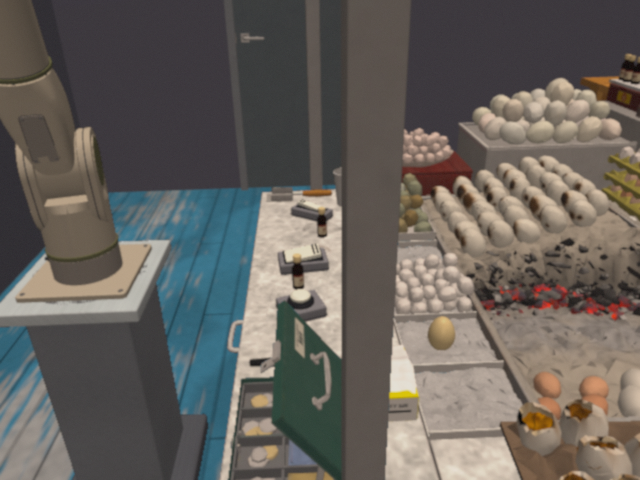

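The top view shows the blower at about (244,247), the mains at (335,256), the ignition at (399,258), and the vials at (283,239) and (366,259). I'll enlarge both views to get the details.

```bash
python3 - <<'E'
import cv2,numpy as np
t=cv2.imread('pics/top0.png');s=cv2.imread('pics/side0.png')
a=cv2.resize(t[220:285,220:420],None,fx=4,fy=4,interpolation=cv2.INTER_CUBIC)
b=cv2.resize(s[180:330,260:345],None,fx=4,fy=4,interpolation=cv2.INTER_CUBIC)
c=np.zeros((600,800,3),np.uint8);c[:260]=a
cv2.imwrite('pics/a.png',c[:260]);cv2.imwrite('pics/b.png',b)
E
```

```text
(no output)
```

View pics/a.png

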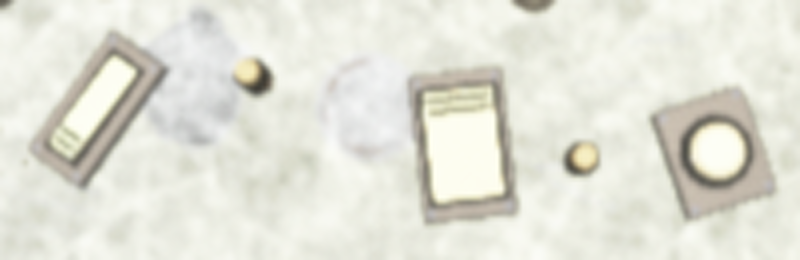

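View pics/b.png

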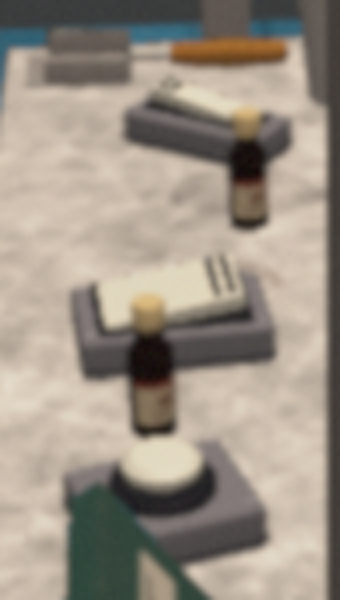

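```bash
cat > h.py <<'E'
import numpy as np
from workcell import manip
def ray(n,u,v):
    c=manip.calibration(n);T=c['world_from_camera']
    d=T[:3,:3]@np.array([(u-c['cx'])/c['fx'],-(v-c['cy'])/c['fy'],-1]);return T[:3,3],d/np.linalg.norm(d)
def atz(n,u,v,z):
    p,d=ray(n,u,v);return p+d*(z-p[2])/d[2]
def tri(r):
    A=sum(np.eye(3)-np.outer(d,d) for p,d in r);b=sum((np.eye(3)-np.outer(d,d))@p for p,d in r)
    return np.linalg.solve(A,b)
E
python3 - <<'E'
from h import *
np.set_printoptions(precision=4,suppress=True)
T=lambda x,y:((x+.5)/4-.5+220,(y+.5)/4-.5+220)
S=lambda x,y:((x+.5)/4-.5+260,(y+.5)/4-.5+180)
for n,cs in dict(mains=[(411,77),(502,68),(517,211),(427,222)],blower=[(113,33),(167,68),(83,187),(31,150)],ign=[(652,116),(740,88),(775,190),(688,218)]).items():
    P=np.array([atz('top',*T(*c),.028) for c in cs])
    # edge between 0,1 and 2,3 are short ends
    d=(P[0]+P[1]-P[2]-P[3])/2
    print(n,P.mean(0),np.linalg.norm(d),np.linalg.norm(P[0]-P[1]),'dir',d/np.linalg.norm(d))
for n,a,b in [('mains rib',(458,100),(220,272)),('blower rib',(66,142),(172,83)),('button',(717,150),(162,463)),('vialL',(248,72),(246,120)),('vialR',(582,156),(148,302))]:
    print(n,tri([ray('top',*T(*a)),ray('side',*S(*b))]),'at45',atz('top',*T(*a),.045 if n[0]!='v' else .078)) 
from scipy.spatial.transform import Rotation as R
o=manip.get_obs();print(R.from_quat(o['ee_rot']).as_matrix())
E
```

```text
mains [ 0.4897 -0.0099  0.028 ] 0.10647582886342824 0.06736823390945489 dir [0.9952 0.0979 0.    ]
blower [0.5179 0.2596 0.028 ] 0.10592056051731959 0.04815264904534065 dir [ 0.8195 -0.5731  0.    ]
ign [ 0.4817 -0.1925  0.028 ] 0.07881991457448989 0.06787820904328369 dir [0.9511 0.3089 0.    ]
mains rib [ 0.5197 -0.0058  0.0429] at45 [ 0.5209 -0.0058  0.045 ]
blower rib [0.4944 0.2811 0.0399] at45 [0.4928 0.28   0.045 ]
button [ 0.4832 -0.1936  0.0386] at45 [ 0.4828 -0.1928  0.045 ]
vialL [0.5405 0.1444 0.0702] at45 [0.5395 0.1435 0.078 ]
vialR [ 0.478  -0.0936  0.0732] at45 [ 0.4775 -0.0934  0.078 ]
[[ 0.973   0.2308 -0.0003]
 [ 0.2308 -0.973   0.001 ]
 [-0.     -0.001  -1.    ]]
```
Press points: mains: centre + 30*dir = (0.5196,-0.007). blower: centre -30*dir = (0.4933,0.2768) vs rib (0.494,0.281). Rocker spans to 40 mm. Use 32mm: (0.492,0.278). Button (0.483,-0.193).

The ribbed end of the mains faces away from the robot and that of the blower faces towards the robot's left. I'm moving above the mains press point with the fingers shut.

The manual's scale: shifts go in units of 100 mm. Converting my numbers, 0.13 m is 1.3, 0.1 m is 1.

Emit:
hand_motion(increments=[0, 0, 0, 0.42, -0.415, 0, 0, 0, 0, 0, 0.84, -0.83, 0, 0, 0, 0, 0, 1.26, -1.245, 0, 0, 0, 0, 0, 1.68, -1.66, 0, 0, 0, 0, 0, 2.1, -2.075, 0, 0, 0, 0, 0, 2.52, -2.49, 0, 0, 0, 0, 0, 2.94, -2.905, 0, 0, 0, 0, 0, 3.36, -3.32, 0, 0, 0, 0, 0, 3.78, -3.735, 0.2, 0, 0, 0, 0, 4.2, -4.15, 0.6, 0, 0, 0, 0, 4.62, -4.565, 1, 0, 0, 0, 0, 5.045, -4.98, 1.2, 0, 0, 0, 0, 5.045, -4.98, 1.3, 0, 0, 0, 0, 5.045, -4.98, 1.3, 0, 0, 0, 0, 5.045, -4.98, 1.3, 0])

```text
clock: 2.02
position: [0.5201, -0.0083, 0.1017]
ee_rot: [0.993, 0.116, 0.0, 0.0]
ft_force: [-1.5, -0.4, -0.3]
grip_width: 0.001
grasp_force: 0.0
```

```bash
python3 - <<'E'
from h import *
import cv2
from scipy.spatial.transform import Rotation as R
o=manip.get_obs();print(o['position'],o['ft_force'],R.from_quat(o['ee_rot']).as_matrix().round(4),o['clock'])
w=manip.camera('wrist');s=manip.camera('side')
cv2.imwrite('pics/w1.png',np.hstack([cv2.resize(w,(400,300)),cv2.resize(s[150:330,180:420],(400,300))]))
E
```

```text
[ 0.52008556 -0.00830925  0.10174103] [-1.53448106 -0.35247511 -0.29742482] [[ 9.733e-01  2.296e-01  1.000e-04]
 [ 2.296e-01 -9.733e-01 -6.000e-04]
 [-1.000e-04  6.000e-04 -1.000e+00]] 2.025
```

View pics/w1.png

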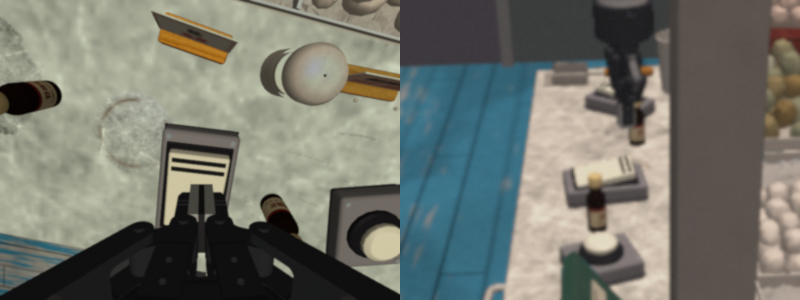

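Wrist view: the ribs are at half-scale pixels (199,157) and (197,170), with the fingers near them. I'll check this numerically, including the button at about (380,245).

```bash
python3 - <<'E'
from h import *
from scipy.spatial.transform import Rotation as R
o=manip.get_obs();c=manip.calibration('wrist')
T=np.eye(4);T[:3,:3]=R.from_quat(o['ee_rot']).as_matrix();T[:3,3]=o['position'];W=T@c['tool_from_camera']
def wr(a,b):
    u,v=a*1.6,b*1.6
    d=W[:3,:3]@np.array([(u-c['cx'])/c['fx'],-(v-c['cy'])/c['fy'],-1]);return W[:3,3],d/np.linalg.norm(d)
tp=ray('top',220+458/4-.4,220+92/4-.4),ray('top',220+458/4-.4,220+107/4-.4)
for (a,b),t in zip([(199,157),(197,170)],tp):
    p,d=wr(a,b);print(p+d*(.046-p[2])/d[2],tri([(p,d),t]))
p,d=wr(381,245);print('btn',p+d*(.048-p[2])/d[2])
E
```

```text
[ 0.52839601 -0.00582046  0.046     ] [ 0.52707358 -0.00591669  0.04213052]
[ 0.51672918 -0.00679705  0.046     ] [ 0.51599717 -0.00628666  0.04441128]
btn [ 0.48371963 -0.1888382   0.048     ]
```

Scaled: 0.068 m is 0.68, 0.067 m is 0.67.

Emit:
hand_motion(increments=[0, 0, 0, 0.02, 0, 0.3, 0, 0, 0, 0, 0.02, 0, 0.48, 0, 0, 0, 0, 0.02, 0, 0.54, 0, 0, 0, 0, 0.02, 0, 0.58, 0, 0, 0, 0, 0.02, 0, 0.62, 0, 0, 0, 0, 0.02, 0, 0.65, 0, 0, 0, 0, 0.02, 0, 0.67, 0, 0, 0, 0, 0.02, 0, 0.68, 0, 0, 0, 0, 0.02, 0, 0.68, 0])

```text
clock: 3.25
position: [0.5235, -0.0068, 0.0344]
ee_rot: [0.993, 0.116, 0.001, 0.0]
ft_force: [1.9, -1.0, 10.1]
grip_width: 0.0
grasp_force: 5.2
```

Scaled: 0.002 m is 0.02, 0.001 m is 0.01.

Emit:
hand_motion(increments=[0, 0, 0, 0, 0, 0.01, 0, 0, 0, 0, 0, 0, 0.02, 0, 0, 0, 0, 0, 0, 0.02, 0])

```text
clock: 3.62
position: [0.5237, -0.0068, 0.0337]
ee_rot: [0.993, 0.116, 0.001, 0.001]
ft_force: [-4.4, -1.8, 27.1]
grip_width: 0.001
grasp_force: 13.1
```

Emit:
hand_motion(increments=[0, 0, 0, 0, 0, -0.3, 0, 0, 0, 0, 0, 0, -0.8, 0, 0, 0, 0, 0, 0, -1, 0, 0, 0, 0, 0, 0, -1, 0])

```text
clock: 4.12
position: [0.5224, -0.0066, 0.1322]
ee_rot: [0.993, 0.116, 0.001, 0.0]
ft_force: [-0.8, 0.7, -0.1]
grip_width: -0.002
grasp_force: 0.0
```

```bash
python3 - <<'E'
from h import *
import cv2
w=manip.camera('wrist');s=manip.camera('side')
cv2.imwrite('pics/w2.png',np.hstack([cv2.resize(w,(400,300)),cv2.resize(s[230:290,260:340],(400,300),interpolation=2)]))
E
```

```text
(no output)
```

View pics/w2.png

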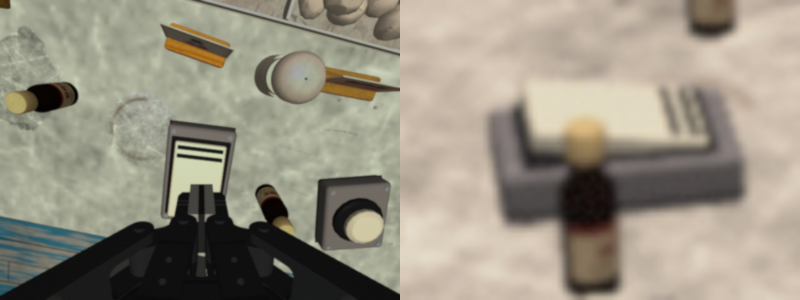

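The mains now slopes down at its ribbed end and met a hard stop at 27 N, so it is on. Next is the blower.

Emit:
hand_motion(increments=[0, 0, 0, 0.07, -0.55, 0, 0, 0, 0, 0, 0.14, -1.1, 0, 0, 0, 0, 0, 0.21, -1.65, 0, 0, 0, 0, 0, 0.29, -2.2, 0, 0, 0, 0, 0, 0.37, -2.7, 0, 0, 0, 0, 0, 0.37, -2.85, 0, 0, 0, 0, 0, 0.37, -2.85, 0, 0, 0, 0, 0, 0.37, -2.85, 0, 0])

```text
clock: 5.22
position: [0.4928, 0.2771, 0.1305]
ee_rot: [0.993, 0.115, -0.0, 0.001]
ft_force: [-0.3, -0.1, 0.4]
grip_width: -0.001
grasp_force: 0.0
```

```bash
python3 - <<'E'
from h import *
import cv2
o=manip.get_obs();print(o['position'],o['ee_rot'])
cv2.imwrite('pics/w3.png',manip.camera('wrist'))
E
```

```text
[0.49283211 0.2770553  0.130546  ] [ 9.93350252e-01  1.15128331e-01 -4.62663874e-04  7.27629075e-04]
```

View pics/w3.png

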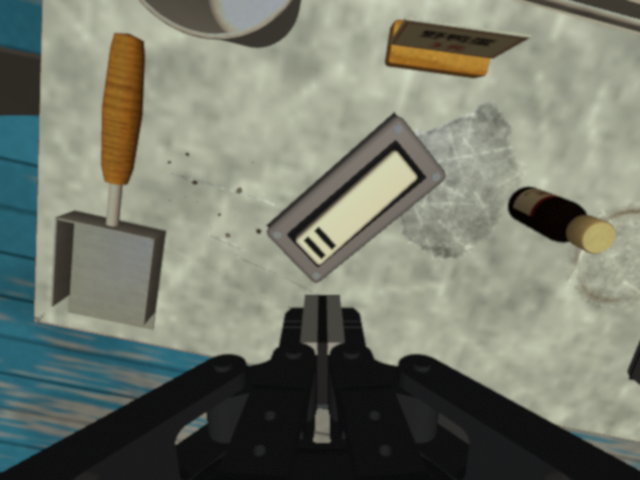

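The wrist view shows the blower ribs at about (314,246) and (326,238), with the ribbed end nearest the fingers. I'll compute the press point.

```bash
cat >> h.py <<'E'
from scipy.spatial.transform import Rotation as R
def wray(u,v):
    o=manip.get_obs();c=manip.calibration('wrist')
    T=np.eye(4);T[:3,:3]=R.from_quat(o['ee_rot']).as_matrix();T[:3,3]=o['position'];W=T@c['tool_from_camera']
    d=W[:3,:3]@np.array([(u-c['cx'])/c['fx'],-(v-c['cy'])/c['fy'],-1]);return W[:3,3],d/np.linalg.norm(d)
E
python3 - <<'E'
from h import *
for u,v,z in[(314,246,.046),(326,238,.046),(403,162,.035),(309,250,.045)]:
    p,d=wray(u,v);print(p+d*(z-p[2])/d[2])
print(tri([wray(320,242),ray('top',220+66/4-.4,220+142/4-.4)]))
o=manip.get_obs();print(R.from_quat(o['ee_rot']).as_matrix().T@(np.array([.492,.279,.05])-o['position']))
E
```

```text
[0.49398445 0.28100842 0.046     ]
[0.50041294 0.27523938 0.046     ]
[0.55244158 0.24132443 0.035     ]
[0.49053835 0.2832944  0.045     ]
[0.4943288  0.27930694 0.04072816]
[-0.00049357 -0.00225892  0.0807863 ]
```

Scaled: 0.096 m is 0.96, 0.097 m is 0.97.

Emit:
hand_motion(increments=[0, 0, 0, 0.025, -0.015, 0.4, 0, 0, 0, 0, 0.025, -0.015, 0.75, 0, 0, 0, 0, 0.025, -0.015, 0.83, 0, 0, 0, 0, 0.025, -0.015, 0.87, 0, 0, 0, 0, 0.025, -0.015, 0.91, 0, 0, 0, 0, 0.025, -0.015, 0.94, 0, 0, 0, 0, 0.025, -0.015, 0.96, 0, 0, 0, 0, 0.025, -0.015, 0.97, 0, 0, 0, 0, 0.025, -0.015, 0.97, 0])

```text
clock: 6.4
position: [0.4946, 0.2818, 0.035]
ee_rot: [0.993, 0.116, 0.0, -0.0]
ft_force: [-4.2, 0.5, 8.9]
grip_width: -0.003
grasp_force: 4.5
```

Scaled: 0.003 m is 0.03, 0.0015 m is 0.015.

Emit:
hand_motion(increments=[0, 0, 0, 0, 0, 0.015, 0, 0, 0, 0, 0, 0, 0.03, 0, 0, 0, 0, 0, 0, 0.03, 0])

```text
clock: 6.78
position: [0.4949, 0.2821, 0.034]
ee_rot: [0.993, 0.116, 0.001, 0.0]
ft_force: [-12.4, -4.5, 31.5]
grip_width: 0.004
grasp_force: 15.9
```

Emit:
hand_motion(increments=[0, 0, 0, 0, 0, -0.3, 0, 0, 0, 0, 0, 0, -0.8, 0, 0, 0, 0, 0, 0, -1, 0, 0, 0, 0, 0, 0, -1, 0])

```text
clock: 7.28
position: [0.4954, 0.2812, 0.1323]
ee_rot: [0.993, 0.116, 0.001, -0.0]
ft_force: [0.5, -0.4, -0.5]
grip_width: -0.002
grasp_force: 0.0
```

```bash
python3 - <<'E'
from h import *
import cv2
w=manip.camera('wrist');s=manip.camera('side')
cv2.imwrite('pics/w4.png',np.hstack([cv2.resize(w[100:340,160:480],(400,300)),cv2.resize(s[195:255,280:360],(400,300),interpolation=2)]))
E
```

```text
(no output)
```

View pics/w4.png

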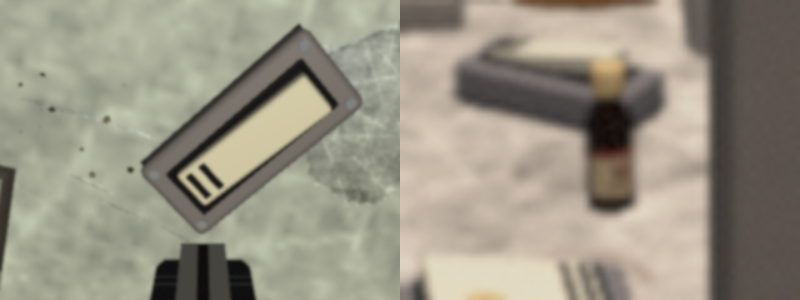

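The blower's ribbed end is down. Next is the ignition button, approached at safe height.

Scaled: -0.1205 m is -1.205, 0.457 m is 4.57.

Emit:
hand_motion(increments=[0, 0, 0, -0.15, 0.57, -0.1, 0, 0, 0, 0, -0.3, 1.14, -0.1, 0, 0, 0, 0, -0.45, 1.71, -0.1, 0, 0, 0, 0, -0.6, 2.28, -0.1, 0, 0, 0, 0, -0.75, 2.85, -0.1, 0, 0, 0, 0, -0.9, 3.42, -0.1, 0, 0, 0, 0, -1.05, 3.99, -0.1, 0, 0, 0, 0, -1.2, 4.57, 0, 0, 0, 0, 0, -1.205, 4.57, 0.2, 0, 0, 0, 0, -1.205, 4.57, 0.4, 0, 0, 0, 0, -1.205, 4.57, 0.6, 0, 0, 0, 0, -1.205, 4.57, 0.65, 0, 0, 0, 0, -1.205, 4.57, 0.65, 0])

```text
clock: 9.0
position: [0.4823, -0.1911, 0.0657]
ee_rot: [0.993, 0.116, -0.001, -0.0]
ft_force: [-0.2, 0.5, 0.5]
grip_width: 0.003
grasp_force: 0.0
```

```bash
python3 - <<'E'
from h import *
import cv2
w=manip.camera('wrist');t=manip.camera('side');print(manip.get_obs()['position'])
cv2.imwrite('pics/w5.png',np.hstack([cv2.resize(w,(400,300)),cv2.resize(t[230:350,240:400],(400,300),interpolation=2)]))
E
```

```text
[ 0.48295652 -0.19140688  0.06673812]
```

View pics/w5.png

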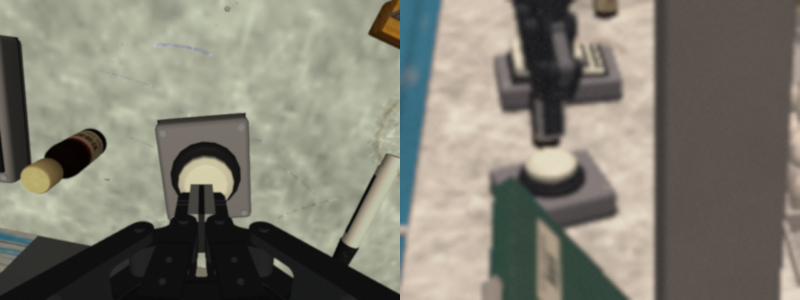

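The fingers are centred over the button, so I'm pressing down.

Emit:
hand_motion(increments=[0, 0, 0, 0, 0, 0.12, 0, 0, 0, 0, 0, 0, 0.18, 0, 0, 0, 0, 0, 0, 0.21, 0, 0, 0, 0, 0, 0, 0.24, 0, 0, 0, 0, 0, 0, 0.26, 0, 0, 0, 0, 0, 0, 0.27, 0, 0, 0, 0, 0, 0, 0.28, 0, 0, 0, 0, 0, 0, 0.28, 0, 0, 0, 0, 0, 0, 0.28, 0, 0, 0, 0, 0, 0, 0.28, 0])

```text
clock: 10.35
position: [0.4826, -0.1914, 0.0395]
ee_rot: [0.993, 0.116, -0.0, 0.0]
ft_force: [-9.3, 2.5, 18.7]
grip_width: -0.002
grasp_force: 9.4
```

Emit:
hand_motion(increments=[0, 0, 0, 0, 0, 0, 0, 0, 0, 0, 0, 0, 0, 0, 0, 0, 0, 0, 0, 0, 0, 0, 0, 0, 0, 0, 0, 0])

```text
clock: 10.85
position: [0.4827, -0.1914, 0.0395]
ee_rot: [0.993, 0.116, -0.0, 0.0]
ft_force: [-8.9, 2.8, 19.4]
grip_width: 0.001
grasp_force: 9.4
```

```bash
python3 -c "
from workcell import manip;print(manip.hand_in())"
```

```text
the job is handed in; nothing more can be done
None
```

I pressed mains, then blower, each to a hard stop, and handed the job in at 10.9 s with the fingers still holding the ignition button fully down at about 19 N; the hand-in printed no verdict.

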